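Put a pair of jaw casts away in the bypass-door model case

TASK

Put the two plaster jaw casts from the bench away in the model case: slide the clear door that covers the empty tray all the way past its neighbour, and set the casts down gently in the tray's two empty pockets, one in each, flat on the pocket floor with the teeth up and the front teeth facing the front of the case (the robot's side). Then close the case, so that both doors are fully shut. Leave the two jars and the wax block where they are.

Things in the scene. Friction and masses are not known exactly. Their poses are not given: they have to be found in the camera images.
- model_case: white bench-top case, clear front, fixed: 422 mm long (its y), 176 deep (x), 84 high to the top of its two track rails; end walls 67 high. Origin: centre of underside, on the bench top; x points to the back, away from the robot, y to its left end, z up. Two pocket trays lie in it end to end. Mouth between the rails 152 mm (x). Two clear doors on top, each 212 mm long, slide along y; shut they overlap 14 mm
- left_door (a joint): travel (m) of the left door, 4 mm thick, on the upper track (top face at z 81 mm): 0 shut over the left half, 0.183 fully open, slid along case -y above the right door. Stays where it is left, friction about 1.5 N. At the end of its opening travel its leading edge pushes the right door's pull, so that the right door is then within 2 mm of shut
- right_door (a joint): travel (m) of the right door, 4 mm thick, on the lower track (top face z 74, underside 70 mm): 0 shut over the right half, 0.183 fully open, slid along case +y beneath the left door. Stays where it is left, friction about 1.5 N. At the end of its opening travel its pull pushes the left door's leading edge, so that the left door is then within 2 mm of shut
- left_pull (a point): grip point of the left door's pull, an upright black bar at the door's outer (left) end: 70 mm along case x, 10 mm thick along case y, top at z 105 mm, 24 mm above its door. The point lies 5 mm under the middle of its top and moves with the door; at case y +197 mm when shut. Axes as the case
- right_pull (a point): grip point of the right door's pull, an upright black bar at the door's outer (right) end: 70 mm along case x, 10 mm thick along case y, top at z 105 mm, 31 mm above its door. The point lies 5 mm under the middle of its top and moves with the door; at case y -197 mm when shut. Axes as the case
- empty_tray: green pocket tray, empty, 150 x 174 x 11 mm, fixed in the left or the right half of the case, its centre 117 mm from the case's middle along y. Origin: centre of underside, z 8 mm; axes as the case. Two pockets, 71 mm square, 8 mm deep, at tray x 0, y +43 and -43 mm; floors at z 11 mm over the bench. The other half holds a like tray with a small yellow cast and a pink denture
- yellow_mid (a point): centre, half-way up, of the loose yellow plaster jaw cast, 64 x 70 x 55 mm (x, y, z), 0.13 to 0.27 kg, 27.5 mm over its underside. Its z points up, teeth on top; front teeth on its -x side, open back of the arch on +x. Widest 23 to 40 mm over the underside: grip across x there. Its foot is round, 62 mm diameter
- yellow_front (a point): point at the front teeth of the yellow cast, 30 mm from its centre along the cast's -x.
- white_mid (a point): centre, half-way up, of the loose white plaster jaw cast with pale yellow base, 66 x 70 x 47 mm (x, y, z), 0.13 to 0.27 kg, 23.5 mm over its underside. Its z points up, teeth on top; front teeth on its -x side. Widest 15 to 32 mm over the underside: grip across x there. Its foot is round, 61 mm diameter
- white_front (a point): point at the front teeth of the white cast, 30 mm from its centre along the cast's -x.
- brown_jar_mid (a point): centre of a brown powder jar with white lid, 64 mm diameter, 88 mm tall, standing loose near the case; a bystander.
- red_jar_mid (a point): centre of a white jar with red lid, 40 mm diameter, 57 mm tall, standing loose in front of the case; a bystander.
- wax_mid (a point): centre of a red block of modelling wax, 32 x 68 x 11 mm, lying loose in front of the case; a bystander.
Not all that is in view belongs to the job. Leave any blue look-alike of the part that bears white_mid alone.

How it is judged:
By the outcome, as a careful person would: the job done as asked, in the order asked, and still so for the second after the job is handed in, with the robot touching nothing.
It also fails if it takes over 72 s, if anything falls off the work surface, if the arm or the gripper's body presses on something with over 40 N, if the wrist force passes 120 N, or if a joint passes its speed limit or range.

ROBOT

A 6-joint arm with a two-finger parallel gripper is mounted at the origin on a cart in front of the work surface, level with it; the furniture and walls round the work are solid. World frame = base frame: x ahead of the robot, y to its left, z up, the work surface at z = 0. Lengths are in m, angles in rad, forces in N, time in s.
With the tool pointing down it reaches from about 0.375 to 0.9 m from the base axis. Payload 3.1 kg.
Tool frame: the origin (TCP) lies at the very end of the fingers, on their centre line; the grasp point (between the pads) lies 19 mm behind it (manip.tcp_to_grasp is the distance from the TCP to the grasp point, in m); z points along the fingers, y is the line along which they close (so a half turn about z gives the same grasp; the last joint's range is limited). The gripper opens to 85 mm and grips with 20 to 120 N. Pads are 22 mm wide; open, the fingers measure 114 mm over their backs; the gripper's body (76 mm by 85 mm) begins 54 mm behind the grasp point. The pads swing forward as they close: fully open they stand 13 mm farther back than shut.
Start: joints at [1.05, 0.527, 1.433, -0, 1.181, -0.178], TCP at [0.21, 0.589, 0.231] pointing down, gripper open.
Joint ranges: [-3.08, 3.08], [-0.75, 2.2], [0.22, 2.44], [-1.43, 4.57], [0, 2.65], [-2.85, 2.85]. Speed limits (rad/s): [2.79, 2.79, 3.14, 3.14, 3.14, 3.14].

INTERFACE

Orientations are given as a unit quaternion [x, y, z, w].
In Python, from station import manip gives the robot as it stands. The module is installed in compiled form; this text tells all that it offers.
- The arm moves only by the tool step_arm, never from a script. Its argument "commands" is one flat list of numbers, 6 for each row, row after row: the shift along the tool's x, y, z in m, then the turn, a rotation vector about the tool's x, y, z in degrees. A call has exactly 10 rows; each row is the pose to reach, as a shift and turn from the pose commanded when the call began, along the tool's axes at that moment; what a row does not reach only later rows make up. A row lasts 1/10 s, in which the tool goes at most 50 mm and 8.59 degrees, less where a joint would pass 70% of its speed; a pose out of reach is approached as far as the arm can. A call with a gripper value outside its range is refused whole. "jaw" is the opening in per cent of the stroke, from 0 (shut) to 100 (fully open), set as the call begins (left out, the last holds). The fingers move at their own pace and stop on an object; "grip_force" is the grip in N (left out, the last holds). Time passes only in rows, so rows that repeat a pose let the fingers close, or fill a call up. It gives the time, the measured TCP pose, the force, the opening and the grip force at its end, in the units of the state.
- manip.sense(): the state, without advancing time (a new reading comes with each control period).
- manip.snapshot(name): name is "scene" or "top"; returns a dict with "pixels" (480x640x3 uint8, blue, green, red), "fx", "fy", "cx", "cy" (pixels), "R" (3x3) and "t" (3): a world point X has camera coordinates R X + t. Camera axes: x right, y down, z forward; pixel columns grow to the right and rows downward; lengths in m; the calibration is good to about 2 mm. A picture is of the moment at which its call begins. There is no depth.
- manip.sign_off(): hands the job in; it is judged then, once.
The state is a dict: "t": time; "q": joint angles; "qd": joint speeds; "tau": joint torques, N m; "tcp_pos": TCP position; "tool_rot": TCP orientation; "force": force on the tool from outside, world axes, zero at the start; "ft_torque": the same for the moment, N m; "finger_gap": opening from 0.0 (shut) to 1.0 (fully open); "gripper_force": force on a finger pad.
Only numpy, scipy, OpenCV 4.12 (cv2) and the standard library are available. Lean on these libraries where they do the work, as an engineer would, in place of code of your own. Each camera call takes 0.05 s, during which the arm holds its last target. There are 200 camera calls.

## Working session

There is one attempt and no reset: what is moved stays moved. The work goes in short steps, Python scripts to look and compute and a tool call to move; the robot and the scene stay as the last step left them, time stands still between calls to the robot, and variables do not carry over. Pictures are saved under pics/ and viewed, at most 10 in all, crops included, and the job is handed in when it is done.

Besides the shell and the picture viewer there is one more tool, called after "Request:" in YAML: its name, and indented under it one key for each argument. step_arm: Moves the arm, as the interface text tells. Its arguments: {"type":"object","properties":{"commands":{"type":"array","items":{"type":"number"}},"jaw":{"type":"number"},"grip_force":{"type":"number"}},"required":["commands"]}

```bash
mkdir -p pics; cat > h.py <<'E'
import numpy as np, cv2
from station import manip
def snap(n):
    s=manip.snapshot(n); s['R']=np.array(s['R']);s['t']=np.array(s['t']);s['pixels']=np.array(s['pixels']); return s
def ray(s,u,v):
    d=s['R'].T@np.array([(u-s['cx'])/s['fx'],(v-s['cy'])/s['fy'],1]); o=-s['R'].T@s['t']; return o,d/np.linalg.norm(d)
def plane(s,u,v,z):
    o,d=ray(s,u,v); return o+d*(z-o[2])/d[2]
def tri(s1,p1,s2,p2):
    o1,d1=ray(s1,*p1);o2,d2=ray(s2,*p2)
    A=np.stack([d1,-d2],1); k=np.linalg.lstsq(A,o2-o1,rcond=None)[0]
    a=o1+k[0]*d1;b=o2+k[1]*d2; return (a+b)/2,np.linalg.norm(a-b)
def proj(s,X):
    c=s['R']@np.array(X)+s['t']; return s['fx']*c[0]/c[2]+s['cx'], s['fy']*c[1]/c[2]+s['cy']
E
python3 - <<'E'
from h import *
for n in('scene','top'):
    s=snap(n); cv2.imwrite(f'pics/{n}0.png',s['pixels']); print(n,-s['R'].T@s['t'],s['R'].round(2).tolist(),s['fx'])
st=manip.sense(); print(st['tcp_pos'],st['tool_rot'],st['t'],manip.tcp_to_grasp)
E
```

```text
scene [-0.58247881 -0.80128879  0.68694094] [[0.6, -0.8, 0.0], [-0.31, -0.23, -0.92], [0.74, 0.55, -0.39]] 563.0731679025647
top [0.31847055 0.03302977 1.10855086] [[-0.15, -0.99, -0.0], [-0.97, 0.14, -0.2], [0.2, -0.03, -0.98]] 450.162511122628
[0.20973137 0.58808908 0.2304411 ] [ 1.70559829e-01  9.85346849e-01 -9.08139817e-04 -3.26737120e-04] 0.1 0.0187
```

View pics/scene0.png

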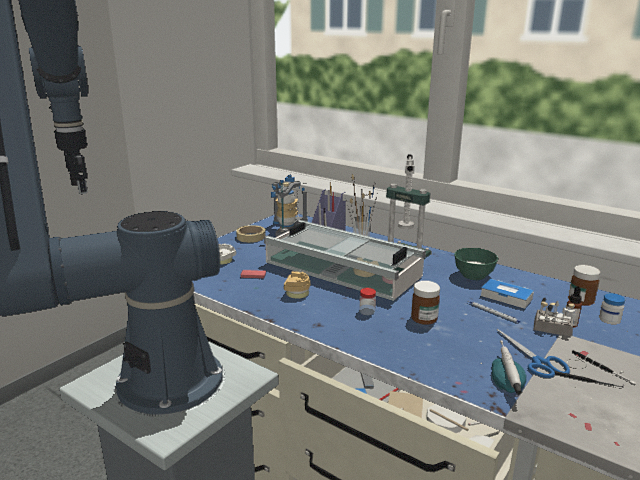

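View pics/top0.png

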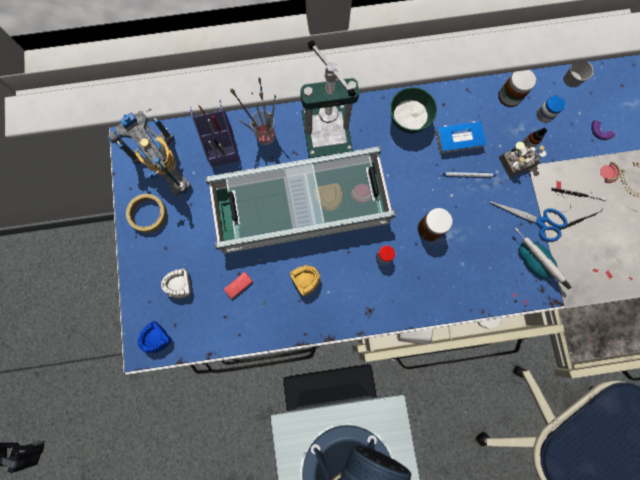

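The top view shows the empty tray in the left half of the case: pull at (228,208), case corners about (208,180), (378,150), (394,217) and (218,250).
- **White cast:** chosen at (176,284). Look-alike: the blue cast at (154,338).
- **Yellow cast:** chosen at (305,281). Look-alikes: the one inside the case (330,196), the one in the articulator (155,150) and the ring (146,213).
- **Bystanders:** wax (238,286), red jar (387,256), brown jar (435,224).

I'll check the choice in one close crop.

```bash
python3 - <<'E'
from h import *
a=cv2.imread('pics/top0.png')[145:365,125:405]; cv2.imwrite('pics/c1.png',cv2.resize(a,None,fx=2.7,fy=2.7,interpolation=cv2.INTER_CUBIC))
a=cv2.imread('pics/scene0.png')[200:320,200:440]; cv2.imwrite('pics/c2.png',cv2.resize(a,None,fx=3.3,fy=3.3,interpolation=cv2.INTER_CUBIC))
E
```

```text
(no output)
```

View pics/c1.png

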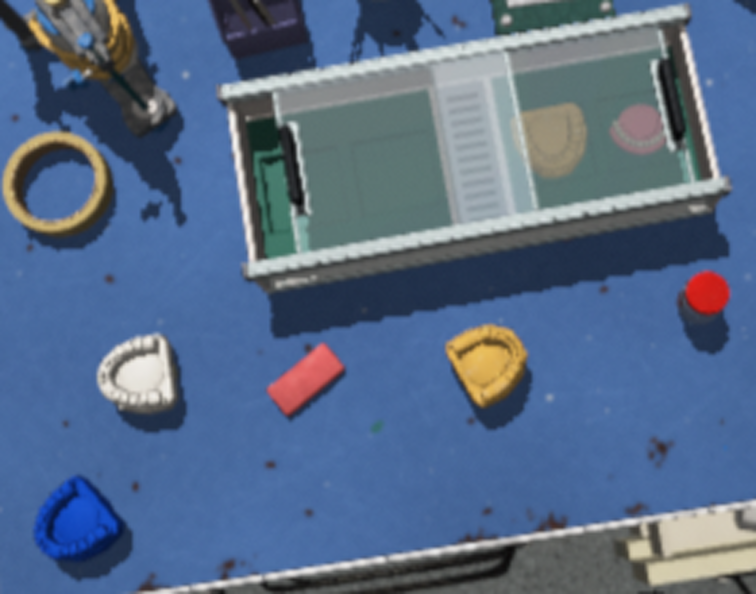

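View pics/c2.png

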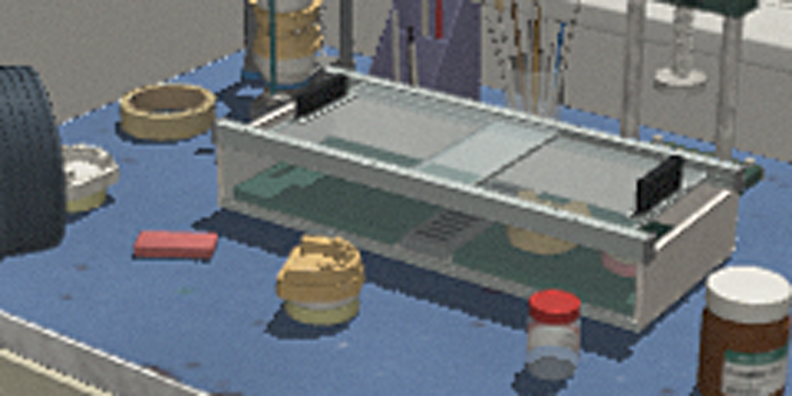

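The crops confirm the yellow cast is loose on the bench at top (305,281), with its flat back at lower left and front at upper right. The white cast is at (176,284), flat back to the right and front to the left. Both doors stand slightly open. Next I measure.

```bash
cat > meas.py <<'E'
from h import *
def blob(s,lo,hi,box,show=0):
    hsv=cv2.cvtColor(s['pixels'],cv2.COLOR_BGR2HSV); m=cv2.inRange(hsv,lo,hi); z=np.zeros_like(m); x0,y0,x1,y1=box; z[y0:y1,x0:x1]=m[y0:y1,x0:x1]
    c=max(cv2.findContours(z,cv2.RETR_EXTERNAL,cv2.CHAIN_APPROX_NONE)[0],key=cv2.contourArea)
    return c[:,0,:]
def cen(c):
    m=cv2.moments(c.reshape(-1,1,2)); return m['m10']/m['m00'],m['m01']/m['m00']
E
python3 - <<'E'
from meas import *
t=snap('top');s=snap('scene')
f=lambda p:(p[0]/2.7+125,p[1]/2.7+145)
C=[plane(t,*f(p),.084)[:2] for p in [(220,92),(688,10),(728,185),(250,272)]]
C=np.array(C);print('corners',C.round(3).tolist(),'len',np.linalg.norm(np.roll(C,-1,0)-C,axis=1).round(3),'mid',C.mean(0))
yd=C[0]+C[3]-C[1]-C[2];print('yaw',np.degrees(np.arctan2(yd[1],yd[0]))-90)
for n,bt,bs in [('Lp',(225,185,242,228),(285,215,310,240)),('Rp',(365,160,382,204),(388,243,410,270))]:
    a=blob(t,(0,0,0),(180,255,45),bt);b=blob(s,(0,0,0),(180,255,45),bs)
    print(n,plane(t,*cen(a),.1).round(4),tri(t,cen(a),s,cen(b)),len(a))
for n,lo,hi,bt in [('yel',(15,120,90),(28,255,255),(285,255,330,305)),('wht',(0,0,120),(180,75,255),(155,262,200,305))]:
    a=blob(t,lo,hi,bt)
    for z in(.035,.05):
        P=np.array([plane(t,*p,z)[:2] for p in a])
        r=cv2.minAreaRect((P*1000).astype(np.float32)); print(n,z,[np.round(x,1) for x in r], (np.array(cen((P*1e5).astype(np.int32)))/100).round(1))
    H=cv2.convexHull(a)[:,0]
    print('px',a.min(0),a.max(0),cen(a)); print(np.round([plane(t,*p,.045)[:2]*1000 for p in cv2.approxPolyDP(H.reshape(-1,1,2),1,True)[:,0]]).astype(int).tolist())
b=blob(s,(15,60,90),(32,255,255),(280,268,315,302));print('scene yel',b.min(0),b.max(0))
a=blob(t,(15,120,90),(28,255,255),(285,255,330,305))
E
```

```text
corners [[0.716, 0.233], [0.732, -0.191], [0.566, -0.197], [0.55, 0.223]] len [0.424 0.165 0.421 0.166] mid [0.64124688 0.01708799]
yaw 2.1362304257616103
Lp [0.648  0.1794 0.1   ] (array([0.65075477, 0.18291051, 0.08691291]), np.float64(0.00447510700181972)) 93
Rp [ 0.6448 -0.1584  0.1   ] (array([ 0.64886495, -0.16096403,  0.08832263]), np.float64(0.0007526569046218539)) 105
yel 0.035 [array([450.9,  30.5]), array([63.5, 60. ]), np.float64(18.5)] [450.6  33.2]
yel 0.05 [array([449. ,  30.5]), array([62.6, 59.1]), np.float64(18.5)] [448.7  33.1]
px [291 266] [319 295] (305.22150537634406, 278.873732718894)
[[479, 22], [472, 9], [449, 0], [437, 4], [425, 16], [412, 44], [418, 50], [461, 66], [468, 65], [479, 41]]
wht 0.035 [array([488.5, 344.3]), array([64.5, 63.3]), np.float64(88.8)] [487.7 341.9]
wht 0.05 [array([486.1, 340. ]), array([63.6, 62.4]), np.float64(88.8)] [485.3 337.6]
px [161 268] [188 296] (175.32660228270413, 282.32806555458)
[[514, 313], [497, 310], [456, 312], [456, 357], [470, 370], [480, 374], [494, 372], [503, 367], [511, 357], [518, 337]]
scene yel [284 271] [310 297]
```

```bash
python3 - <<'E'
from meas import *
t=snap('top');s=snap('scene')
A=t['pixels'][255:307,280:332];B=t['pixels'][258:310,150:202];Z=s['pixels'][262:306,272:324]
g=lambda a,h:cv2.resize(a,(h*a.shape[1]//a.shape[0],h),interpolation=cv2.INTER_CUBIC)
cv2.imwrite('pics/c3.png',np.hstack([g(A,260),g(B,260),g(Z,260)]))
L=cv2.cvtColor(t['pixels'],cv2.COLOR_BGR2HSV)
for nm,dz in(('far',0.088-.006),('near',-.082)):
    P=[]
    for u in range(235,365,3):
        # predicted row with rough model
        X=np.array([.645,.015,.084])
        y0=plane(t,u,200,.084)[1]
        px=proj(t,(.645+dz-.03*(y0-.017),y0,.084)); v=int(px[1])
        col=L[v-14:v+15,u]; m=((col[:,1]<60)&(col[:,2]>150)).nonzero()[0]
        if len(m): P.append([u,v-14+m.min(),v-14+m.max()])
    P=np.array(P)
    for k in(1,2):
        W=np.array([plane(t,a[0],a[k],.084)[:2] for a in P]); f=np.polyfit(W[:,1],W[:,0],1)
        r=W[:,0]-np.polyval(f,W[:,1]);ok=abs(r-np.median(r))<.004;f=np.polyfit(W[ok,1],W[ok,0],1)
        print(nm,k,'slope deg',-np.degrees(f[0]).round(2),'x at y=.017',np.polyval(f,.017).round(4),ok.mean())
E
```

```text
far 1 slope deg 4.83 x at y=.017 0.7342 0.4090909090909091
far 2 slope deg 2.22 x at y=.017 0.6972 0.22727272727272727
near 1 slope deg 2.11 x at y=.017 0.567 0.7272727272727273
near 2 slope deg 2.05 x at y=.017 0.5577 0.9772727272727273
```

View pics/c3.png

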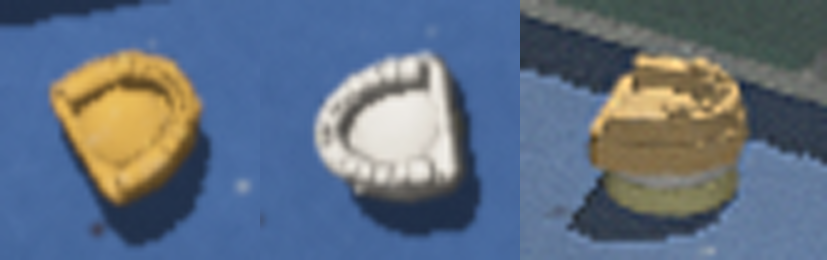

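The zoom shows clearly that the yellow cast's flat back is at lower left with its front at upper right, and the white cast's flat back is at right with its front at left. Case centre is about (0.646, 0.017), yaw 2.1°.

```bash
cat > go.py <<'E'
from h import *
from scipy.spatial.transform import Rotation as Ro
import sys
yaw=np.radians(2.1);c0=np.array([.646,.017])
def case(x,y): return c0+x*np.array([np.cos(yaw),np.sin(yaw)])+y*np.array([-np.sin(yaw),np.cos(yaw)])
def go(x,y,z,cl=None,half=0):
    st=manip.sense(); R=Ro.from_quat(st['tool_rot']).as_matrix(); p=np.array(st['tcp_pos'])
    d=R.T@(np.array([x,y,z])-p); a=np.degrees(np.arctan2(R[1,1],R[0,1]))
    w=0
    if cl is not None:
        w=(cl-a+90)%180-90+half
    print('mm',(d*1000).round(1),'rotz',round(-w,1),'cl now',a.round(1),'tilt',R[:,2].round(3),'q6',round(st['q'][5],2),'t',st['t'],'p',p.round(4),'gap',round(st['finger_gap'],3),'F',np.round(st['force'],1))
E
python3 - <<'E'
from go import *
t=snap('top')
for P in [((290,272.6),(303.6,296)),((186,269.6),(190,296))]:
    a,b=[plane(t,*p,.043)[:2] for p in P]; print(a,b,np.degrees(np.arctan2(*(a-b)[::-1])))
print(case(0,.164))
go(.640,.181,.13,92.1)
E
```

```text
[0.4695521 0.0669328] [0.40982045 0.04273839] 22.050494669241825
[0.5129405 0.3117668] [0.44888602 0.3080487 ] 3.322057274925824
[0.63999043 0.18088986]
mm [-542.  -239.2  101.1] rotz -21.7 cl now 70.4 tilt [-0. -0. -1.] q6 -0.18 t 0.35 p [0.21   0.5885 0.2311] gap 0.999 F [-0.1 -0.4  0.3]
```

Request:
step_arm:
  commands: [-0.542, -0.239, 0.08, 0, 0, -21.7, -0.542, -0.239, 0.08, 0, 0, -21.7, -0.542, -0.239, 0.08, 0, 0, -21.7, -0.542, -0.239, 0.08, 0, 0, -21.7, -0.542, -0.239, 0.08, 0, 0, -21.7, -0.542, -0.239, 0.08, 0, 0, -21.7, -0.542, -0.239, 0.08, 0, 0, -21.7, -0.542, -0.239, 0.08, 0, 0, -21.7, -0.542, -0.239, 0.08, 0, 0, -21.7, -0.542, -0.239, 0.08, 0, 0, -21.7]
  jaw: 50

```text
t: 1.35
tcp_pos: [0.5676, 0.2498, 0.1649]
tool_rot: [-0.018, 1.0, 0.0, 0.0]
force: [1.0, 0.3, -0.0]
finger_gap: 0.499
gripper_force: 0.0
```

```bash
python3 - <<'E'
from go import *
go(.640,.181,.135,92.1)
E
```

```text
mm [-69.9 -71.4  29.9] rotz -0.1 cl now 92.0 tilt [ 0.  0. -1.] q6 -1.37 t 1.35 p [0.5676 0.2498 0.1649] gap 0.499 F [ 1.   0.3 -0. ]
```

Request:
step_arm:
  commands: [-0.07, -0.071, 0.03, 0, 0, 0, -0.07, -0.071, 0.03, 0, 0, 0, -0.07, -0.071, 0.03, 0, 0, 0, -0.07, -0.071, 0.03, 0, 0, 0, -0.07, -0.071, 0.045, 0, 0, 0, -0.07, -0.071, 0.06, 0, 0, 0, -0.07, -0.071, 0.07, 0, 0, 0, -0.07, -0.071, 0.076, 0, 0, 0, -0.07, -0.071, 0.076, 0, 0, 0, -0.07, -0.071, 0.076, 0, 0, 0]

```text
t: 2.35
tcp_pos: [0.6387, 0.1834, 0.0891]
tool_rot: [-0.018, 1.0, 0.0, 0.0]
force: [-0.5, -0.2, 0.6]
finger_gap: 0.499
gripper_force: 0.0
```

```bash
python3 - <<'E'
from go import *
go(.640,.181,.088,92.1)
s=snap('scene');t=snap('top')
g=lambda a,h:cv2.resize(a,(h*a.shape[1]//a.shape[0],h),interpolation=cv2.INTER_CUBIC)
cv2.imwrite('pics/c4.png',np.hstack([g(s['pixels'][170:290,200:330],400),g(t['pixels'][160:310,150:280],400)]))
E
```

```text
mm [-1.2 -2.4  1.1] rotz -0.0 cl now 92.1 tilt [ 0.  0. -1.] q6 -1.5 t 2.35 p [0.6387 0.1834 0.0891] gap 0.499 F [-0.5 -0.2  0.6]
```

View pics/c4.png

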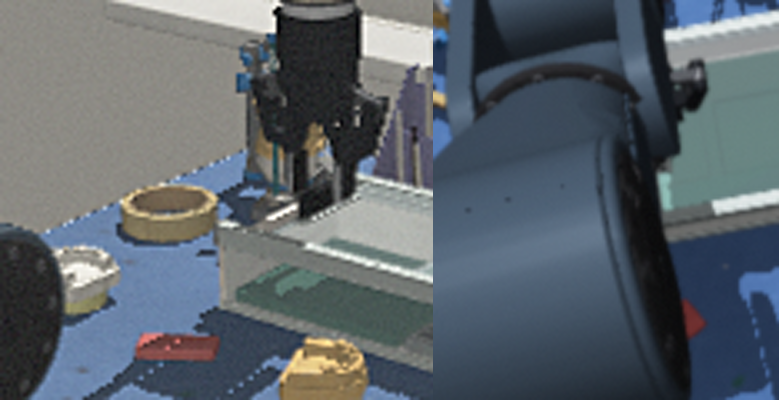

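The fingers straddle the left pull (scene crop around (320,190)). I close them on it and slide.

Request:
step_arm:
  commands: [0, 0, 0, 0, 0, 0, 0, 0, 0, 0, 0, 0, 0, 0, 0, 0, 0, 0, 0, 0, 0, 0, 0, 0, 0, 0, 0, 0, 0, 0, 0, 0, 0, 0, 0, 0, 0, -0.01, 0, 0, 0, 0, 0, -0.02, 0, 0, 0, 0, 0, -0.03, 0, 0, 0, 0, 0, -0.03, 0, 0, 0, 0]
  jaw: 0
  grip_force: 30

```text
t: 3.45
tcp_pos: [0.6403, 0.1518, 0.0897]
tool_rot: [-0.018, 1.0, -0.0, 0.001]
force: [-0.7, -1.3, 5.8]
finger_gap: 0.105
gripper_force: 35.5
```

```bash
python3 - <<'E'
from go import *
x,y=case(0,.014); print(x,y); go(x,y,.088,92.1)
E
```

```text
0.6454869880781082 0.03099059751290119
mm [  -0.9 -120.9    1.8] rotz -0.1 cl now 92.0 tilt [ 0.001 -0.    -1.   ] q6 -1.54 t 3.45 p [0.6403 0.1518 0.0897] gap 0.105 F [-0.7 -1.3  5.8]
```

Request:
step_arm:
  commands: [0, -0.02, 0, 0, 0, 0, 0, -0.04, 0, 0, 0, 0, 0, -0.06, 0, 0, 0, 0, 0, -0.08, 0, 0, 0, 0, 0, -0.095, 0, 0, 0, 0, 0, -0.105, 0, 0, 0, 0, 0, -0.11, 0, 0, 0, 0, 0, -0.114, 0, 0, 0, 0, 0, -0.116, 0, 0, 0, 0, 0, -0.116, 0, 0, 0, 0]

```text
t: 4.45
tcp_pos: [0.6445, 0.0373, 0.0897]
tool_rot: [-0.018, 1.0, 0.001, 0.001]
force: [-0.9, 2.0, 5.2]
finger_gap: 0.106
gripper_force: 35.5
```

Request:
step_arm:
  commands: [0, -0.001, 0, 0, 0, 0, 0, -0.002, 0, 0, 0, 0, 0, -0.003, 0, 0, 0, 0, 0, -0.004, 0, 0, 0, 0, 0, -0.005, 0, 0, 0, 0, 0, -0.006, 0, 0, 0, 0, 0, -0.007, 0, 0, 0, 0, 0, -0.007, 0, 0, 0, 0, 0, -0.007, 0, 0, 0, 0, 0, -0.007, 0, 0, 0, 0]

```text
t: 5.45
tcp_pos: [0.6447, 0.0319, 0.0898]
tool_rot: [-0.018, 1.0, 0.002, 0.001]
force: [-0.6, 5.0, 5.5]
finger_gap: 0.108
gripper_force: 35.5
```

Request:
step_arm:
  commands: [0, -0.001, 0, 0, 0, 0, 0, -0.002, 0, 0, 0, 0, 0, -0.003, 0, 0, 0, 0, 0, -0.004, 0, 0, 0, 0, 0, -0.004, 0, 0, 0, 0, 0, -0.004, 0, 0, 0, 0, 0, -0.004, 0, 0, 0, 0, 0, -0.004, 0, 0, 0, 0, 0, -0.004, 0, 0, 0, 0, 0, -0.004, 0, 0, 0, 0]

```text
t: 6.45
tcp_pos: [0.6447, 0.0317, 0.0898]
tool_rot: [-0.017, 1.0, 0.004, 0.001]
force: [0.7, 15.0, 6.1]
finger_gap: 0.107
gripper_force: 35.6
```

Left door is hard against its stop. I release it and head for the yellow cast.

Request:
step_arm:
  commands: [0, 0.004, 0, 0, 0, 0, 0, 0.004, 0, 0, 0, 0, 0, 0.004, 0, 0, 0, 0, 0, 0.004, -0.02, 0, 0, 0, 0, 0.004, -0.05, 0, 0, 0, 0, 0.004, -0.09, 0, 0, 0, 0.05, 0.004, -0.09, 0, 0, 0, 0.1, 0.004, -0.09, 0, 0, -6, 0.15, 0.004, -0.09, 0, 0, -12, 0.19, 0.004, -0.09, 0, 0, -19]
  jaw: 45

```text
t: 7.45
tcp_pos: [0.4508, 0.023, 0.1788]
tool_rot: [-0.185, 0.983, 0.0, -0.001]
force: [0.0, 0.6, -0.2]
finger_gap: 0.454
gripper_force: 0.0
```

```bash
python3 - <<'E'
from meas import *
from go import go
s=snap('scene'); 
print(proj(s,(.450,.029,.0275)),proj(s,(.450,.029,.0)),proj(s,(.450,.029,.055)))
b=blob(s,(15,60,90),(32,255,255),(280,265,318,305));print(b.min(0),b.max(0),cen(b))
hsv=cv2.cvtColor(s['pixels'],cv2.COLOR_BGR2HSV)
w=cv2.inRange(hsv,(0,0,130),(180,70,255))[240:270,214:240];ys,xs=w.nonzero();print('w',xs.min()+214,xs.max()+214,ys.min()+240,ys.max()+240,proj(s,(.487,.341,.0235)),proj(s,(.487,.341,.047)))
go(.450,.029,.1,111)
E
```

```text
(np.float64(296.42587935009215), np.float64(284.0025044734022)) (np.float64(296.5543917690146), np.float64(293.3482445950678)) (np.float64(296.29550962369643), np.float64(274.52169637062957))
[284 271] [310 297] (296.95594077284215, 283.52148790176955)
w 214 239 243 263 (np.float64(222.08320126197555), np.float64(252.75021140350657)) (np.float64(221.58197360926624), np.float64(245.46237430910628))
mm [-10.7   0.5  77.6] rotz 0.5 cl now 111.5 tilt [-0.016  0.002 -1.   ] q6 -2.14 t 7.5 p [0.4415 0.0244 0.1777] gap 0.451 F [-6.2  0.9 -0.7]
```

Request:
step_arm:
  commands: [0.003, 0.005, 0.02, 0, 0, 0, 0.003, 0.005, 0.04, 0, 0, 0, 0.003, 0.005, 0.06, 0, 0, 0, 0.003, 0.005, 0.08, 0, 0, 0, 0.003, 0.005, 0.08, 0, 0, 0, 0.003, 0.005, 0.08, 0, 0, 0, 0.003, 0.005, 0.08, 0, 0, 0, 0.003, 0.005, 0.08, 0, 0, 0, 0.003, 0.005, 0.08, 0, 0, 0, 0.003, 0.005, 0.08, 0, 0, 0]
  jaw: 100

```text
t: 8.5
tcp_pos: [0.45, 0.0268, 0.0996]
tool_rot: [-0.183, 0.983, -0.0, 0.001]
force: [-0.0, -0.2, -0.0]
finger_gap: 1.003
gripper_force: 0.0
```

```bash
python3 - <<'E'
from go import *
go(.450,.029,.010,111)
s=snap('scene');t=snap('top')
g=lambda a,h:cv2.resize(a,(h*a.shape[1]//a.shape[0],h),interpolation=cv2.INTER_CUBIC)
cv2.imwrite('pics/c5.png',np.hstack([g(s['pixels'][210:310,240:370],420),g(t['pixels'][140:320,140:340],380 and 420)]))
E
```

```text
mm [-0.6  2.1 89.6] rotz 0.1 cl now 111.1 tilt [ 0.001 -0.    -1.   ] q6 -2.13 t 8.5 p [0.45   0.0268 0.0996] gap 1.003 F [-0.  -0.2 -0. ]
```

View pics/c5.png

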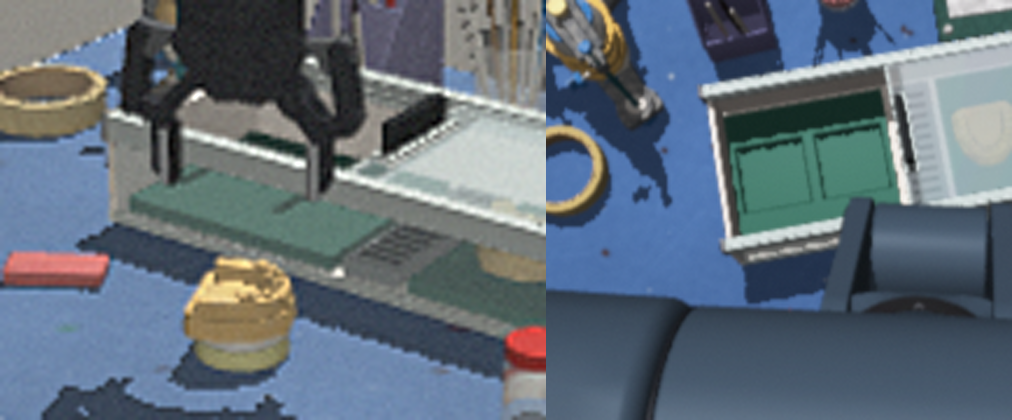

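The fingers straddle the yellow cast (scene crop: tips at (170,180) and (318,195), cast centred at x≈241). The tray is open and empty. I descend and grip.

Request:
step_arm:
  commands: [-0.001, 0.002, 0.02, 0, 0, 0, -0.001, 0.002, 0.04, 0, 0, 0, -0.001, 0.002, 0.06, 0, 0, 0, -0.001, 0.002, 0.075, 0, 0, 0, -0.001, 0.002, 0.085, 0, 0, 0, -0.001, 0.002, 0.09, 0, 0, 0, -0.001, 0.002, 0.09, 0, 0, 0, -0.001, 0.002, 0.09, 0, 0, 0, -0.001, 0.002, 0.09, 0, 0, 0, -0.001, 0.002, 0.09, 0, 0, 0]

```text
t: 9.6
tcp_pos: [0.4504, 0.029, 0.0096]
tool_rot: [-0.183, 0.983, -0.0, 0.001]
force: [-0.6, -0.2, 0.4]
finger_gap: 0.999
gripper_force: 0.0
```

Request:
step_arm:
  commands: [0, 0, 0, 0, 0, 0, 0, 0, 0, 0, 0, 0, 0, 0, 0, 0, 0, 0, 0, 0, 0, 0, 0, 0, 0, 0, 0, 0, 0, 0, 0, 0, 0, 0, 0, 0, 0, 0, 0, 0, 0, 0, 0, 0, -0.005, 0, 0, 0, 0, 0, -0.01, 0, 0, 0, 0, 0, -0.015, 0, 0, 0]
  jaw: 0
  grip_force: 35

```text
t: 10.6
tcp_pos: [0.4497, 0.0291, 0.0244]
tool_rot: [-0.183, 0.983, 0.0, -0.0]
force: [0.0, -0.8, -3.3]
finger_gap: 0.729
gripper_force: 39.4
```

```bash
python3 - <<'E'
from meas import *
from go import *
t=snap('top')
f=lambda p:((p[0]-546)/2.3333+140,p[1]/2.3333+140)
for p in [(735,150),(747,213),(815,202),(823,198),(897,187),(880,120)]: 
    w=plane(t,*f(p),.019)[:2]-c0; print(p,(w+c0).round(4),'case',np.round([w@[np.cos(yaw),np.sin(yaw)],w@[-np.sin(yaw),np.cos(yaw)]],4))
s=snap('scene');b=blob(s,(15,60,90),(32,255,255),(270,255,325,305));print(b.min(0),b.max(0),cen(b))
go(.45,.029,.2,2.1,0)
E
```

```text
(735, 150) [0.6697 0.216 ] case [0.031 0.198]
(747, 213) [0.5985 0.2107] case [-0.0404  0.1953]
(815, 202) [0.5999 0.1375] case [-0.0417  0.1222]
(823, 198) [0.603  0.1286] case [-0.0389  0.1131]
(897, 187) [0.6034 0.0487] case [-0.0414  0.0333]
(880, 120) [0.6803 0.0568] case [0.0358 0.0385]
[283 266] [308 285] (296.1990376202975, 276.2594050743657)
mm [ 1.000e-01 -1.000e-01 -1.753e+02] rotz -71.0 cl now 111.1 tilt [ 0.001 -0.    -1.   ] q6 -2.12 t 10.7 p [0.4503 0.0291 0.0247] gap 0.733 F [ 0.4  0.2 -2.4]
```

Yellow is gripped and lifted (gap 62 mm). I refine the pocket edges by numeric profiles on the tray plane.

```bash
cat > prof.py <<'E'
from go import *
t=snap('top'); g=cv2.cvtColor(t['pixels'],cv2.COLOR_BGR2GRAY).astype(np.float32)
def samp(xs,ys,z):
    M=np.zeros((len(xs),len(ys),2),np.float32)
    for i,x in enumerate(xs):
        for j,y in enumerate(ys): M[i,j]=proj(t,(*case(x,y),z))
    return cv2.remap(g,M[...,0],M[...,1],cv2.INTER_LINEAR)
for yc in(.16,.074):
    xs=np.arange(-.056,.056,.002); p=samp(xs,np.arange(yc-.025,yc+.026,.005),.019).mean(1)
    print('x prof',yc); print(' '.join(f'{int(1000*round(a,3))}:{b:.0f}' for a,b in zip(xs,p)))
ys=np.arange(.026,.212,.002); p=samp(np.arange(-.028,-.004,.004),ys,.019).mean(0)
print('y prof');print(' '.join(f'{int(1000*round(a,3))}:{b:.0f}' for a,b in zip(ys,p)))
E
python3 prof.py
```

```text
x prof 0.16
-56:116 -54:118 -52:119 -50:121 -48:122 -46:123 -44:124 -42:125 -40:126 -38:126 -36:126 -34:126 -32:125 -30:123 -28:122 -26:120 -24:118 -22:117 -20:115 -18:114 -16:112 -14:110 -12:108 -10:106 -8:105 -6:103 -4:102 -2:101 0:100 2:99 4:99 6:98 8:97 10:97 12:96 14:96 16:96 18:95 20:95 22:95 24:94 26:94 28:93 30:92 32:92 34:91 36:90 38:90 40:89 42:88 44:87 46:85 48:84 50:82 52:79 54:75
x prof 0.074
-56:123 -54:123 -52:122 -50:121 -48:119 -46:118 -44:116 -42:115 -40:114 -38:112 -36:111 -34:110 -32:108 -30:106 -28:105 -26:103 -24:102 -22:101 -20:100 -18:99 -16:99 -14:98 -12:98 -10:97 -8:97 -6:96 -4:96 -2:95 0:95 2:94 4:94 6:94 8:94 10:93 12:92 14:91 16:91 18:90 20:89 22:88 24:87 26:86 28:85 30:83 32:82 34:82 36:85 38:84 40:75 42:58 44:47 46:42 48:40 50:40 52:39 54:39
y prof
26:96 28:97 30:97 32:97 34:98 36:97 38:97 40:97 42:98 44:98 46:98 48:98 50:98 52:98 54:98 56:99 58:99 60:99 62:99 64:99 66:99 68:99 70:99 72:99 74:99 76:100 78:100 80:100 82:101 84:101 86:101 88:101 90:102 92:102 94:102 96:102 98:103 100:103 102:103 104:103 106:103 108:104 110:104 112:105 114:105 116:105 118:105 120:106 122:106 124:106 126:107 128:107 130:107 132:108 134:108 136:108 138:109 140:109 142:110 144:110 146:110 148:111 150:111 152:111 154:112 156:112 158:113 160:113 162:113 164:114 166:115 168:115 170:115 172:116 174:116 176:117 178:117 180:118 182:118 184:118 186:119 188:119 190:120 192:120 194:120 196:121 198:121 200:121 202:122 204:123 206:123 208:123 210:123
```

Request:
step_arm:
  commands: [0, 0, -0.02, 0, 0, 0, 0, 0, -0.045, 0, 0, 0, 0, 0, -0.075, 0, 0, 8, 0, 0, -0.095, 0, 0, 16, 0, 0, -0.105, 0, 0, 24, 0, 0, -0.105, 0, 0, 32, 0, 0, -0.105, 0, 0, 40, 0, 0, -0.105, 0, 0, 48, 0, 0, -0.105, 0, 0, 56, 0, 0, -0.105, 0, 0, 64]

```text
t: 11.75
tcp_pos: [0.4494, 0.0292, 0.1288]
tool_rot: [0.369, 0.93, -0.0, -0.001]
force: [0.3, -0.1, -2.5]
finger_gap: 0.729
gripper_force: 40.3
```

```bash
python3 prof.py; python3 - <<'E'
from go import *
x,y=case(0,.074);go(x,y,.15,2.1)
E
```

```text
x prof 0.16
-56:105 -54:106 -52:106 -50:106 -48:106 -46:106 -44:105 -42:102 -40:98 -38:99 -36:105 -34:108 -32:109 -30:109 -28:109 -26:109 -24:110 -22:110 -20:110 -18:110 -16:111 -14:111 -12:111 -10:111 -8:111 -6:112 -4:112 -2:112 0:112 2:112 4:112 6:112 8:112 10:112 12:113 14:113 16:113 18:113 20:113 22:113 24:109 26:96 28:72 30:48 32:45 34:66 36:89 38:96 40:78 42:52 44:37 46:34 48:34 50:34 52:34 54:34
x prof 0.074
-56:70 -54:69 -52:69 -50:68 -48:67 -46:67 -44:71 -42:75 -40:80 -38:83 -36:88 -34:94 -32:100 -30:106 -28:109 -26:111 -24:111 -22:112 -20:112 -18:112 -16:112 -14:113 -12:113 -10:113 -8:113 -6:113 -4:113 -2:114 0:114 2:114 4:114 6:114 8:115 10:115 12:115 14:115 16:115 18:115 20:115 22:115 24:112 26:100 28:75 30:48 32:45 34:66 36:90 38:96 40:78 42:48 44:36 46:33 48:33 50:33 52:34 54:33
y prof
26:224 28:232 30:217 32:172 34:128 36:109 38:98 40:91 42:101 44:110 46:112 48:112 50:112 52:112 54:112 56:112 58:112 60:112 62:112 64:112 66:112 68:112 70:112 72:112 74:112 76:112 78:112 80:111 82:111 84:111 86:111 88:111 90:111 92:112 94:112 96:112 98:112 100:112 102:112 104:112 106:111 108:106 110:92 112:76 114:89 116:106 118:111 120:111 122:107 124:98 126:91 128:102 130:110 132:111 134:111 136:112 138:111 140:111 142:111 144:111 146:111 148:111 150:111 152:111 154:111 156:110 158:110 160:110 162:110 164:110 166:110 168:110 170:110 172:110 174:110 176:110 178:109 180:109 182:109 184:109 186:109 188:109 190:109 192:107 194:99 196:79 198:68 200:84 202:94 204:78 206:58 208:58 210:62
mm [-98.2 178.2 -21.4] rotz 44.4 cl now 46.5 tilt [-0.001  0.    -1.   ] q6 -1.0 t 11.8 p [0.4494 0.0292 0.1288] gap 0.729 F [-0.7 -0.4 -3. ]
```

```bash
sed -i 's/ \[-.646,.017\]/&/' go.py; python3 - <<'E'
from go import *
x,y=case(-.002,.0755);print(x,y);go(x,y,.145,2.1)
E
```

```text
0.6412347432050978 0.09237600631287543
mm [-95.8 177.9 -16.4] rotz 44.4 cl now 46.5 tilt [-0.001  0.    -1.   ] q6 -1.0 t 11.8 p [0.4494 0.0292 0.1288] gap 0.729 F [-0.7 -0.4 -3. ]
```

Request:
step_arm:
  commands: [-0.006, 0.011, -0.016, 0, 0, 8, -0.018, 0.034, -0.016, 0, 0, 16, -0.032, 0.06, -0.016, 0, 0, 24, -0.047, 0.088, -0.016, 0, 0, 32, -0.062, 0.116, -0.016, 0, 0, 40, -0.076, 0.142, -0.016, 0, 0, 44.4, -0.087, 0.162, -0.016, 0, 0, 44.4, -0.093, 0.173, -0.016, 0, 0, 44.4, -0.096, 0.178, -0.016, 0, 0, 44.4, -0.096, 0.178, -0.016, 0, 0, 44.4]

```text
t: 12.8
tcp_pos: [0.6412, 0.0941, 0.1443]
tool_rot: [0.69, 0.724, -0.0, -0.0]
force: [0.1, 0.1, -1.8]
finger_gap: 0.73
gripper_force: 40.3
```

```bash
python3 - <<'E'
from meas import *
from go import go,case
x,y=case(-.002,.0755);go(x,y,.022,2.1)
s=snap('scene')
b=blob(s,(15,60,90),(32,255,255),(300,150,400,270));print(b.min(0),b.max(0),cen(b))
st=manip.sense();p=st['tcp_pos'];print('pred',[proj(s,(p[0],p[1],p[2]-.01+h)) for h in(0,.0275,.055)])
print(st['gripper_force'],st['finger_gap'])
cv2.imwrite('pics/c6.png',cv2.resize(s['pixels'][150:280,260:420],None,fx=4.5,fy=4.5,interpolation=cv2.INTER_CUBIC))
E
```

```text
mm [-1.700e+00  1.000e-01  1.223e+02] rotz 0.6 cl now 2.7 tilt [-0.001 -0.    -1.   ] q6 -0.07 t 12.8 p [0.6412 0.0941 0.1443] gap 0.73 F [ 0.1  0.1 -1.8]
[318 202] [335 216] (325.7570621468927, 209.75988700564972)
pred [(np.float64(319.5859684810915), np.float64(220.62671191872153)), (np.float64(319.6198235421849), np.float64(211.5300685064594)), (np.float64(319.65412941233285), np.float64(202.31229551757463))]
40.265885758562945 0.7335305404639487
```

View pics/c6.png

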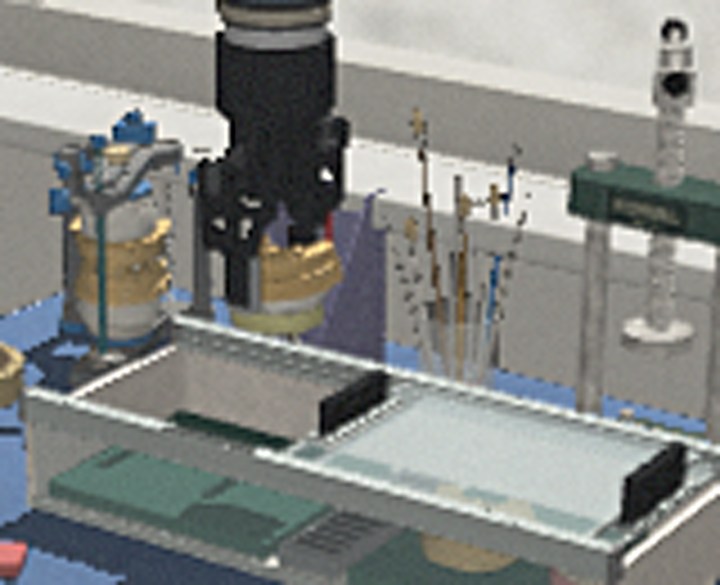

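```bash
python3 - <<'E'
from meas import *
s=snap('scene');st=manip.sense();p=np.array(st['tcp_pos'])
cr=lambda q:((q[0]-260)*4.5,(q[1]-150)*4.5)
for n,o in [('foot c',(0,0,-.010)),('foot f',(-.031,0,-.010)),('near pad centre tip',(-.036,0,.008)),('near pad -y',(-.036,-.011,.008)),('near pad +y',(-.036,.011,.008)),('wrist axis',(0,0,.15)),('w2',(0,0,.2))]:
    print(n,np.round(cr(proj(s,p+o))))
g=s['pixels']
# foot pale-yellow/ dark finger horizontal scans
for v in(218,219,220,221,222): print(v,[tuple(int(c) for c in g[v,u]) for u in range(309,336,2)])
for v in (163,170,178): print(v,cv2.cvtColor(g,cv2.COLOR_BGR2GRAY)[v,304:340].tolist())
E
```

```text
foot c [268. 318.]
foot f [239. 331.]
near pad centre tip [234. 306.]
near pad -y [248. 310.]
near pad +y [220. 303.]
wrist axis [269.  72.]
w2 [269.  -9.]
218 [(181, 143, 115), (105, 111, 111), (78, 75, 75), (91, 86, 86), (89, 91, 89), (148, 154, 155), (152, 158, 159), (135, 142, 145), (129, 138, 138), (123, 130, 131), (116, 131, 130), (92, 119, 126), (118, 96, 99), (96, 77, 80)]
219 [(188, 147, 115), (71, 99, 103), (118, 121, 119), (114, 116, 114), (99, 111, 113), (122, 130, 131), (139, 146, 149), (107, 116, 117), (111, 115, 118), (101, 119, 122), (90, 126, 131), (83, 105, 108), (115, 93, 93), (98, 81, 84)]
220 [(184, 141, 111), (83, 106, 106), (96, 133, 137), (99, 133, 137), (102, 143, 146), (96, 132, 132), (103, 138, 142), (98, 132, 135), (100, 135, 138), (95, 136, 138), (90, 124, 124), (95, 117, 116), (97, 77, 79), (94, 77, 76)]
221 [(186, 145, 117), (114, 106, 96), (83, 121, 124), (93, 130, 134), (98, 137, 141), (99, 139, 142), (105, 148, 151), (107, 146, 150), (105, 145, 148), (98, 135, 139), (87, 121, 124), (98, 102, 104), (95, 77, 78), (96, 81, 82)]
222 [(201, 186, 170), (162, 140, 127), (92, 123, 124), (85, 122, 126), (99, 138, 143), (101, 142, 144), (102, 143, 144), (107, 145, 149), (102, 140, 142), (95, 132, 136), (85, 113, 115), (111, 94, 97), (91, 77, 78), (88, 72, 73)]
163 [142, 141, 147, 136, 14, 34, 32, 37, 30, 38, 37, 39, 43, 37, 34, 39, 41, 38, 40, 44, 35, 40, 39, 42, 35, 38, 37, 33, 31, 18, 96, 192, 203, 221, 220, 220]
170 [135, 133, 140, 135, 21, 38, 36, 39, 32, 38, 43, 33, 45, 36, 41, 45, 43, 39, 41, 43, 41, 42, 38, 40, 31, 33, 34, 35, 41, 20, 76, 153, 145, 136, 141, 142]
178 [223, 224, 224, 224, 226, 232, 231, 0, 34, 40, 35, 33, 43, 43, 28, 35, 40, 36, 35, 39, 31, 32, 42, 38, 33, 31, 36, 38, 64, 43, 32, 39, 19, 73, 145, 140]
```

The scene view shows the cast held level, with its foot (centre column 321) under the gripper centre (column 321). I lower it into the right pocket.

Request:
step_arm:
  commands: [-0.001, 0, 0.015, 0, 0, 0.6, -0.002, 0, 0.035, 0, 0, 0.6, -0.002, 0, 0.055, 0, 0, 0.6, -0.002, 0, 0.075, 0, 0, 0.6, -0.002, 0, 0.09, 0, 0, 0.6, -0.002, 0, 0.1, 0, 0, 0.6, -0.002, 0, 0.106, 0, 0, 0.6, -0.002, 0, 0.108, 0, 0, 0.6, -0.002, 0, 0.108, 0, 0, 0.6, -0.002, 0, 0.108, 0, 0, 0.6]

```text
t: 13.9
tcp_pos: [0.6423, 0.092, 0.0379]
tool_rot: [0.694, 0.72, 0.001, 0.001]
force: [-0.1, -0.1, -1.7]
finger_gap: 0.734
gripper_force: 40.3
```

Request:
step_arm:
  commands: [0, 0, 0.002, 0, 0, 0, 0, 0, 0.004, 0, 0, 0, 0, 0, 0.006, 0, 0, 0, 0, 0, 0.008, 0, 0, 0, 0, 0, 0.01, 0, 0, 0, 0, 0, 0.011, 0, 0, 0, 0, 0, 0.012, 0, 0, 0, 0, 0, 0.013, 0, 0, 0, 0, 0, 0.013, 0, 0, 0, 0, 0, 0.013, 0, 0, 0]

```text
t: 14.9
tcp_pos: [0.6416, 0.092, 0.0241]
tool_rot: [0.694, 0.72, -0.0, 0.0]
force: [-0.6, -0.1, -2.3]
finger_gap: 0.732
gripper_force: 40.3
```

Request:
step_arm:
  commands: [0, 0, 0.001, 0, 0, 0, 0, 0, 0.0015, 0, 0, 0, 0, 0, 0.002, 0, 0, 0, 0, 0, 0.0025, 0, 0, 0, 0, 0, 0.003, 0, 0, 0, 0, 0, 0.0035, 0, 0, 0, 0, 0, 0.0035, 0, 0, 0, 0, 0, 0.0035, 0, 0, 0, 0, 0, 0.0035, 0, 0, 0, 0, 0, 0.0035, 0, 0, 0]

```text
t: 15.9
tcp_pos: [0.6416, 0.092, 0.0209]
tool_rot: [0.694, 0.72, 0.0, 0.0]
force: [-1.4, -0.6, 3.0]
finger_gap: 0.734
gripper_force: 40.7
```

Seated (light upward contact at 11 mm floor height). I release and rise.

Request:
step_arm:
  commands: [0, 0, 0, 0, 0, 0, 0, 0, 0, 0, 0, 0, 0, 0, 0, 0, 0, 0, 0, 0, 0, 0, 0, 0, 0, 0, 0, 0, 0, 0, 0, 0, -0.01, 0, 0, 0, 0, 0, -0.03, 0, 0, 0, 0, 0, -0.06, 0, 0, 0, 0, 0, -0.095, 0, 0, 0, 0, 0, -0.13, 0, 0, 0]
  jaw: 100

```text
t: 16.9
tcp_pos: [0.6431, 0.0919, 0.1531]
tool_rot: [0.694, 0.72, 0.001, 0.001]
force: [0.1, 0.5, 0.2]
finger_gap: 0.998
gripper_force: 0.0
```

```bash
python3 - <<'E'
from go import *
go(.487,.341,.15,92,-180)
print(manip.sense()['q'])
E
```

```text
mm [ 254.5 -147.1    2.5] rotz 90.0 cl now 2.0 tilt [ 0.004  0.    -1.   ] q6 -0.07 t 16.9 p [0.6431 0.0919 0.1531] gap 0.998 F [0.1 0.5 0.2]
[-2.97961970e-02  6.48368692e-01  1.44044100e+00  1.75955079e-04
  1.04882556e+00 -6.55313264e-02]
```

Request:
step_arm:
  commands: [0.02, -0.012, 0, 0, 0, 8, 0.05, -0.029, 0, 0, 0, 16, 0.08, -0.046, 0, 0, 0, 24, 0.11, -0.064, 0, 0, 0, 32, 0.14, -0.081, 0, 0, 0, 40, 0.17, -0.098, 0, 0, 0, 48, 0.2, -0.116, 0, 0, 0, 56, 0.225, -0.13, 0, 0, 0, 64, 0.245, -0.142, 0, 0, 0, 72, 0.254, -0.147, 0, 0, 0, 80]

```text
t: 17.9
tcp_pos: [0.4856, 0.3431, 0.1521]
tool_rot: [0.995, 0.103, 0.002, -0.001]
force: [-0.2, -0.6, -0.2]
finger_gap: 1.003
gripper_force: 0.0
```

```bash
python3 - <<'E'
from meas import *
from go import go
s=snap('scene');t=snap('top')
go(.487,.342,.1,92)
hsv=cv2.cvtColor(s['pixels'],cv2.COLOR_BGR2HSV)
x0,y0=195,225
cv2.imwrite('pics/c7.png',np.hstack([cv2.resize(s['pixels'][190:290,190:290],(400,400),interpolation=cv2.INTER_CUBIC),cv2.resize(t['pixels'][150:270,200:320],(400,400),interpolation=cv2.INTER_CUBIC)]))
for h in(0,.0235,.047): print(proj(s,(.487,.342,h)))
E
```

```text
mm [ 0.7  0.8 52. ] rotz 10.2 cl now -77.8 tilt [ 0.004  0.002 -1.   ] q6 1.78 t 18.0 p [0.486  0.3425 0.152 ] gap 1.003 F [ 0.2 -0.1  0.6]
(np.float64(222.3415755907894), np.float64(259.8784149901578))
(np.float64(221.84461027871833), np.float64(252.67073926126898))
(np.float64(221.34225419577723), np.float64(245.38487914522855))
```

View pics/c7.png

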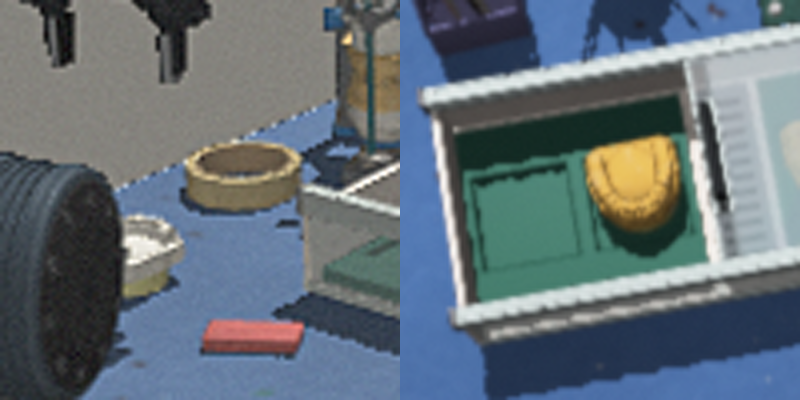

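Right half: the yellow cast sits in the right pocket, front toward the robot (crop (635,185)), with the left pocket empty at (525,215). Left half: the visible part of the white cast agrees with my estimate (foot right edge at column 232). I descend on it.

Request:
step_arm:
  commands: [0.001, 0.001, 0, 0, 0, 8, 0.001, 0.001, 0.02, 0, 0, 10.2, 0.001, 0.001, 0.04, 0, 0, 10.2, 0.001, 0.001, 0.065, 0, 0, 10.2, 0.001, 0.001, 0.09, 0, 0, 10.2, 0.001, 0.001, 0.11, 0, 0, 10.2, 0.001, 0.001, 0.128, 0, 0, 10.2, 0.001, 0.001, 0.138, 0, 0, 10.2, 0.001, 0.001, 0.144, 0, 0, 10.2, 0.001, 0.001, 0.144, 0, 0, 10.2]

```text
t: 19.0
tcp_pos: [0.4873, 0.3395, 0.0064]
tool_rot: [1.0, 0.016, 0.0, -0.0]
force: [0.1, -0.1, 0.6]
finger_gap: 1.002
gripper_force: 0.0
```

```bash
python3 - <<'E'
from go import *
go(.487,.342,.008,92)
E
```

```text
mm [-0.2 -2.5 -1.6] rotz -0.1 cl now -88.1 tilt [ 0.  0. -1.] q6 1.96 t 19.0 p [0.4873 0.3395 0.0064] gap 1.002 F [ 0.1 -0.1  0.6]
```

Request:
step_arm:
  commands: [0, -0.002, -0.002, 0, 0, 0, 0, -0.002, -0.002, 0, 0, 0, 0, -0.002, -0.002, 0, 0, 0, 0, -0.002, -0.002, 0, 0, 0, 0, -0.002, -0.002, 0, 0, 0, 0, -0.002, -0.002, 0, 0, 0, 0, -0.002, -0.002, 0, 0, 0, 0, -0.002, -0.006, 0, 0, 0, 0, -0.002, -0.011, 0, 0, 0, 0, -0.002, -0.016, 0, 0, 0]
  jaw: 0
  grip_force: 35

```text
t: 20.0
tcp_pos: [0.4865, 0.3417, 0.0229]
tool_rot: [1.0, 0.016, -0.0, 0.0]
force: [0.0, -0.0, -1.0]
finger_gap: 0.738
gripper_force: 39.2
```

Request:
step_arm:
  commands: [0, 0, -0.02, 0, 0, 0, 0, 0, -0.045, 0, 0, 0, 0, 0, -0.075, 0, 0, -8, 0, 0, -0.1, 0, 0, -16, 0, 0, -0.115, 0, 0, -24, 0, 0, -0.12, 0, 0, -32, 0, 0, -0.12, 0, 0, -40, 0, 0, -0.12, 0, 0, -48, 0, 0, -0.12, 0, 0, -56, 0, 0, -0.12, 0, 0, -64]

```text
t: 21.0
tcp_pos: [0.4863, 0.3415, 0.1427]
tool_rot: [0.838, 0.546, -0.0, 0.0]
force: [-0.1, 0.3, -2.0]
finger_gap: 0.737
gripper_force: 39.3
```

```bash
cat > yel.py <<'E'
from meas import *
from go import *
E
python3 - <<'E'
from meas import *
from go import *
t=snap('top')
# yellow placed: silhouette in case frame
a=blob(t,(15,120,90),(28,255,255),(300,170,345,235)) 
P=np.array([plane(t,*p,.056)[:2] for p in a])-c0
Q=np.stack([P@[np.cos(yaw),np.sin(yaw)],P@[-np.sin(yaw),np.cos(yaw)]],1)*1000
print('yel case range',Q.min(0),Q.max(0),cv2.minAreaRect(Q.astype(np.float32)),a.min(0),a.max(0))
x,y=case(-.002,.1615);print(x,y);go(x,y,.15,2.1)
E
```

```text
Traceback (most recent call last):
  File "meas.py", line 4, in blob
    c=max(cv2.findContours(z,cv2.RETR_EXTERNAL,cv2.CHAIN_APPROX_NONE)[0],key=cv2.contourArea)
ValueError: max() iterable argument is empty
```

```bash
rm yel.py; python3 - <<'E'
from meas import *
from go import *
x,y=case(-.002,.1615);print(x,y);go(x,y,.15,2.1)
t=snap('top')
a=blob(t,(15,120,60),(28,255,255),(250,180,290,230)) 
P=np.array([plane(t,*p,.060)[:2] for p in a])-c0
Q=np.stack([P@[np.cos(yaw),np.sin(yaw)],P@[-np.sin(yaw),np.cos(yaw)]],1)*1000
print('yel case range',Q.min(0),Q.max(0),cv2.minAreaRect(Q.astype(np.float32)),a.min(0),a.max(0))
E
```

```text
0.6380833842563339 0.17831824817783987
mm [-88.8 204.4  -7.3] rotz -25.7 cl now -23.6 tilt [-0. -0. -1.] q6 0.84 t 21.05 p [0.4863 0.3415 0.1427] gap 0.737 F [-0.1 -0.7 -2.6]
yel case range [-39.675279    41.95066458] [ 28.45852453 108.11153409] ((-5.910430908203125, 74.67461395263672), (67.6806411743164, 66.45343017578125), 1.3253880739212036) [256 190] [283 218]
```

Request:
step_arm:
  commands: [-0.006, 0.014, -0.007, 0, 0, -5, -0.018, 0.042, -0.007, 0, 0, -10, -0.031, 0.072, -0.007, 0, 0, -15, -0.045, 0.104, -0.007, 0, 0, -20, -0.059, 0.136, -0.007, 0, 0, -25.7, -0.071, 0.164, -0.007, 0, 0, -25.7, -0.08, 0.186, -0.007, 0, 0, -25.7, -0.087, 0.2, -0.007, 0, 0, -25.7, -0.089, 0.204, -0.007, 0, 0, -25.7, -0.089, 0.204, -0.007, 0, 0, -25.7]

```text
t: 22.1
tcp_pos: [0.636, 0.177, 0.1494]
tool_rot: [0.698, 0.716, -0.0, -0.0]
force: [-1.4, -0.1, -1.7]
finger_gap: 0.735
gripper_force: 39.3
```

```bash
python3 - <<'E'
from meas import *
from go import *
x,y=case(-.002,.1615);go(x,y,.04,2.1)
s=snap('scene');g=s['pixels'];hs=cv2.cvtColor(g,cv2.COLOR_BGR2HSV);p=np.array(manip.sense()['tcp_pos'])
f=proj(s,p+[0,0,-.008]);print('foot pred',f)
for v in range(int(f[1])-3,int(f[1])+9,2): print(v,[tuple(int(c) for c in hs[v,u]) for u in range(int(f[0])-16,int(f[0])+17,2)])
v=int(proj(s,p+[0,0,.10])[1]);k=cv2.cvtColor(g,cv2.COLOR_BGR2GRAY)[v-8:v+8:5];i=int(f[0])-20
for r in k: print((r[i:i+42]<70).nonzero()[0][[0,-1]]+i)
E
```

```text
mm [  1.2   2.2 109.4] rotz -0.6 cl now 1.5 tilt [-0.001  0.    -1.   ] q6 0.08 t 22.1 p [0.636  0.177  0.1494] gap 0.735 F [-1.4 -0.1 -1.7]
foot pred (np.float64(295.5699872552516), np.float64(212.97905413673243))
209 [(20, 93, 110), (28, 48, 75), (32, 54, 95), (20, 99, 132), (72, 51, 25), (60, 15, 34), (105, 5, 102), (19, 18, 111), (27, 18, 154), (30, 15, 154), (21, 17, 147), (23, 20, 152), (23, 16, 143), (20, 22, 138), (23, 17, 135), (28, 23, 134), (20, 15, 100)]
211 [(18, 93, 123), (19, 89, 121), (41, 32, 87), (19, 92, 138), (90, 7, 110), (83, 11, 95), (90, 2, 112), (10, 7, 104), (18, 17, 152), (11, 14, 141), (13, 12, 150), (21, 17, 147), (25, 19, 144), (26, 31, 139), (30, 51, 114), (19, 14, 150), (24, 18, 143)]
213 [(20, 91, 120), (18, 96, 128), (32, 41, 94), (19, 99, 152), (19, 105, 139), (29, 73, 122), (29, 71, 130), (27, 66, 144), (28, 66, 142), (28, 62, 147), (29, 84, 146), (28, 86, 139), (30, 78, 137), (26, 75, 132), (27, 83, 114), (17, 12, 144), (17, 16, 141)]
215 [(19, 106, 118), (18, 94, 125), (34, 38, 94), (19, 105, 143), (19, 89, 144), (28, 79, 123), (28, 75, 129), (30, 69, 136), (27, 77, 142), (29, 77, 140), (28, 77, 140), (29, 77, 136), (28, 73, 133), (27, 77, 133), (30, 13, 98), (20, 17, 136), (26, 25, 141)]
217 [(20, 42, 128), (18, 83, 136), (40, 36, 84), (20, 103, 149), (18, 80, 146), (18, 80, 140), (20, 47, 129), (28, 25, 124), (29, 49, 125), (26, 51, 146), (29, 40, 133), (30, 30, 143), (30, 22, 81), (126, 18, 70), (107, 66, 165), (107, 98, 184), (108, 81, 183)]
219 [(30, 16, 127), (30, 15, 132), (83, 25, 92), (25, 11, 145), (23, 14, 146), (23, 14, 142), (22, 20, 140), (45, 12, 130), (23, 12, 85), (30, 2, 145), (36, 9, 149), (75, 15, 67), (48, 21, 60), (40, 11, 70), (111, 43, 112), (108, 95, 179), (108, 99, 178)]
[286 307]
[286 312]
[279 312]
[279 311]
```

Request:
step_arm:
  commands: [0.001, 0.001, 0.015, 0, 0, -0.6, 0.002, 0.002, 0.035, 0, 0, -0.6, 0.002, 0.002, 0.055, 0, 0, -0.6, 0.002, 0.002, 0.075, 0, 0, -0.6, 0.002, 0.002, 0.09, 0, 0, -0.6, 0.002, 0.002, 0.1, 0, 0, -0.6, 0.002, 0.002, 0.106, 0, 0, -0.6, 0.002, 0.002, 0.11, 0, 0, -0.6, 0.002, 0.002, 0.112, 0, 0, -0.6, 0.002, 0.002, 0.112, 0, 0, -0.6]

```text
t: 23.15
tcp_pos: [0.6387, 0.1792, 0.0379]
tool_rot: [0.694, 0.72, 0.0, 0.0]
force: [-0.4, -0.4, -1.7]
finger_gap: 0.735
gripper_force: 39.3
```

Request:
step_arm:
  commands: [0, 0, 0.002, 0, 0, 0, 0, 0, 0.004, 0, 0, 0, 0, 0, 0.006, 0, 0, 0, 0, 0, 0.008, 0, 0, 0, 0, 0, 0.01, 0, 0, 0, 0, 0, 0.011, 0, 0, 0, 0, 0, 0.012, 0, 0, 0, 0, 0, 0.013, 0, 0, 0, 0, 0, 0.013, 0, 0, 0, 0, 0, 0.013, 0, 0, 0]

```text
t: 24.15
tcp_pos: [0.6384, 0.1792, 0.0246]
tool_rot: [0.694, 0.72, 0.0, 0.0]
force: [0.1, 0.8, -2.7]
finger_gap: 0.737
gripper_force: 39.3
```

Request:
step_arm:
  commands: [0, 0, 0.001, 0, 0, 0, 0, 0, 0.002, 0, 0, 0, 0, 0, 0.003, 0, 0, 0, 0, 0, 0.0035, 0, 0, 0, 0, 0, 0.004, 0, 0, 0, 0, 0, 0.0045, 0, 0, 0, 0, 0, 0.005, 0, 0, 0, 0, 0, 0.005, 0, 0, 0, 0, 0, 0.005, 0, 0, 0, 0, 0, 0.005, 0, 0, 0]

```text
t: 25.15
tcp_pos: [0.6384, 0.1792, 0.0216]
tool_rot: [0.694, 0.72, 0.0, 0.0]
force: [-3.4, -1.5, 10.3]
finger_gap: 0.74
gripper_force: 40.4
```

Request:
step_arm:
  commands: [0, 0, -0.001, 0, 0, 0, 0, 0, -0.001, 0, 0, 0, 0, 0, -0.001, 0, 0, 0, 0, 0, -0.001, 0, 0, 0, 0, 0, -0.001, 0, 0, 0, 0, 0, -0.001, 0, 0, 0, 0, 0, -0.001, 0, 0, 0, 0, 0, -0.001, 0, 0, 0, 0, 0, -0.001, 0, 0, 0, 0, 0, -0.001, 0, 0, 0]

```text
t: 26.15
tcp_pos: [0.6384, 0.1791, 0.0216]
tool_rot: [0.694, 0.72, -0.0, 0.0]
force: [-1.9, -0.2, 7.8]
finger_gap: 0.739
gripper_force: 40.2
```

Request:
step_arm:
  commands: [0, 0, -0.001, 0, 0, 0, 0, 0, -0.001, 0, 0, 0, 0, 0, -0.001, 0, 0, 0, 0, 0, -0.001, 0, 0, 0, 0, 0, -0.001, 0, 0, 0, 0, 0, -0.01, 0, 0, 0, 0, 0, -0.03, 0, 0, 0, 0, 0, -0.06, 0, 0, 0, 0, 0, -0.095, 0, 0, 0, 0, 0, -0.13, 0, 0, 0]
  jaw: 100

```text
t: 27.15
tcp_pos: [0.6396, 0.1792, 0.1528]
tool_rot: [0.694, 0.72, 0.001, 0.001]
force: [0.2, 0.5, 0.4]
finger_gap: 0.997
gripper_force: 0.0
```

Request:
step_arm:
  commands: [-0.03, -0.03, 0, 0, 0, -8, -0.06, -0.06, 0, 0, 0, -16, -0.09, -0.09, 0, 0, 0, -24, -0.12, -0.12, 0, 0, 0, -32, -0.15, -0.15, 0, 0, 0, -40, -0.16, -0.17, 0, 0, 0, -48, -0.16, -0.18, 0, 0, 0, -56, -0.16, -0.18, 0, 0, 0, -64, -0.16, -0.18, 0, 0, 0, -72, -0.16, -0.18, 0, 0, 0, -80]
  jaw: 50

```text
t: 28.15
tcp_pos: [0.4663, 0.0119, 0.1518]
tool_rot: [0.066, 0.998, -0.0, 0.002]
force: [-0.6, -0.9, -0.1]
finger_gap: 0.495
gripper_force: 0.0
```

```bash
python3 - <<'E'
from meas import *
from go import *
x,y=case(-.002,.015);go(x,y,.15,92.1)
t=snap('top');s=snap('scene')
g=lambda a:cv2.resize(a,(400,400),interpolation=cv2.INTER_CUBIC)
cv2.imwrite('pics/c8.png',np.hstack([g(s['pixels'][190:290,255:355]),g(t['pixels'][165:265,205:305])]))
E
```

```text
mm [-173.    43.1    2.6] rotz -9.6 cl now 82.5 tilt [ 0.005 -0.001 -1.   ] q6 -1.65 t 28.15 p [0.4663 0.0119 0.1518] gap 0.495 F [-0.6 -0.9 -0.1]
```

View pics/c8.png

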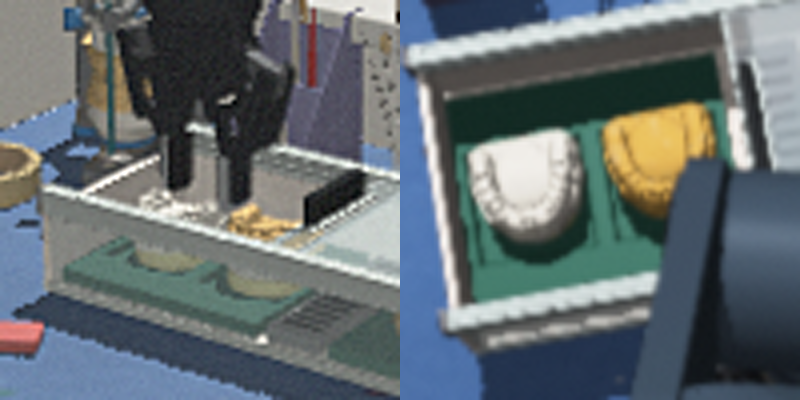

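Both casts sit in their pockets with fronts toward the robot: white at top crop (526,190), yellow at (660,160). Their feet show inside the pockets through the front glass at scene crop (170,262) and (262,287). A numeric check that the white one is level and centred comes next.

```bash
python3 - <<'E'
from meas import *
from go import *
t=snap('top');s=snap('scene')
a=blob(t,(0,0,120),(180,60,255),(220,196,252,230))
for z in(.050,.058):
    P=np.array([plane(t,*p,z)[:2] for p in a])-c0
    Q=np.stack([P@[np.cos(yaw),np.sin(yaw)],P@[-np.sin(yaw),np.cos(yaw)]],1)*1000
    print(z,Q.min(0).round(1),Q.max(0).round(1),a.min(0),a.max(0))
cr=lambda q:np.round([(q[0]-255)*4,(q[1]-190)*4])
for y in(.1615,.0755): print('foot front z.011',cr(proj(s,(*case(-.033,y),.011))),'rim z.019 front',cr(proj(s,(*case(-.038,y),.019))),'back-centre',cr(proj(s,(*case(-.002,y),.011))))
for u in (290,294,296,298,300): print('w',u,s['pixels'][248:264,u].tolist())
for u in (314,318,320,322,324): print('y',u,s['pixels'][254:270,u].tolist())
E
```

```text
0.05 [-29.6 126.5] [ 30.3 193.2] [222 197] [249 222]
0.058 [-31.8 125.7] [ 27.6 191.9] [222 197] [249 222]
foot front z.011 [141. 267.] rim z.019 front [137. 260.] back-centre [166. 254.]
foot front z.011 [236. 294.] rim z.019 front [232. 287.] back-centre [260. 280.]
w 290 [[113, 118, 112], [117, 120, 114], [116, 120, 120], [137, 142, 140], [132, 141, 139], [102, 126, 125], [111, 133, 133], [105, 127, 126], [92, 95, 78], [119, 127, 96], [117, 126, 97], [115, 124, 94], [113, 124, 94], [118, 125, 96], [107, 114, 88], [90, 94, 76]]
w 294 [[119, 121, 117], [117, 120, 115], [119, 122, 117], [125, 131, 126], [150, 156, 153], [128, 145, 143], [114, 140, 138], [115, 141, 139], [111, 134, 133], [94, 103, 88], [118, 128, 95], [118, 125, 95], [112, 122, 95], [116, 125, 96], [118, 127, 98], [118, 127, 98]]
w 296 [[117, 118, 117], [121, 123, 119], [115, 119, 116], [113, 117, 114], [117, 121, 121], [122, 136, 134], [115, 143, 139], [118, 142, 142], [112, 135, 137], [106, 122, 116], [113, 120, 89], [117, 125, 95], [117, 125, 98], [120, 127, 98], [115, 123, 95], [114, 123, 92]]
w 298 [[115, 119, 11
[... 1168 characters left out ...]
 [116, 133, 133], [118, 145, 144], [120, 148, 145], [113, 137, 136], [96, 108, 94], [116, 123, 93], [118, 126, 96], [114, 123, 94], [116, 126, 96], [112, 118, 95]]
y 322 [[119, 121, 119], [119, 124, 118], [114, 117, 115], [117, 124, 117], [124, 127, 123], [136, 140, 140], [124, 141, 140], [121, 151, 148], [115, 143, 140], [111, 138, 137], [94, 106, 96], [107, 109, 85], [116, 126, 97], [113, 125, 91], [108, 118, 90], [78, 81, 69]]
y 324 [[108, 114, 110], [116, 120, 115], [121, 125, 120], [121, 123, 120], [118, 123, 118], [129, 130, 127], [113, 129, 127], [115, 143, 143], [117, 145, 143], [114, 138, 137], [92, 102, 92], [89, 91, 70], [119, 127, 99], [106, 112, 89], [84, 86, 74], [98, 100, 91]]
```

Both feet show the same band above the rim, and the centres are 85 mm apart, so both are seated. Now I regrip the left pull.

Request:
step_arm:
  commands: [-0.04, 0.01, 0, 0, 0, -5, -0.08, 0.02, 0, 0, 0, -9.6, -0.12, 0.03, 0, 0, 0, -9.6, -0.155, 0.038, 0, 0, 0, -9.6, -0.173, 0.043, 0, 0, 0, -9.6, -0.173, 0.043, 0.015, 0, 0, -9.6, -0.173, 0.043, 0.035, 0, 0, -9.6, -0.173, 0.043, 0.052, 0, 0, -9.6, -0.173, 0.043, 0.062, 0, 0, -9.6, -0.173, 0.043, 0.062, 0, 0, -9.6]
  jaw: 50

```text
t: 29.35
tcp_pos: [0.6391, 0.0316, 0.0863]
tool_rot: [-0.015, 1.0, 0.0, -0.003]
force: [0.2, -0.1, -0.0]
finger_gap: 0.499
gripper_force: 0.0
```

```bash
python3 - <<'E'
from go import *
x,y=case(-.002,.198);go(x,y,.089,92.1)
E
```

```text
mm [ -3.1 183.2  -2.6] rotz -0.4 cl now 91.7 tilt [-0.005  0.001 -1.   ] q6 -1.73 t 29.35 p [0.6391 0.0316 0.0863] gap 0.499 F [ 0.2 -0.1 -0. ]
```

Request:
step_arm:
  commands: [0, 0, -0.003, 0, 0, -0.4, 0, 0, -0.003, 0, 0, -0.4, 0, 0, -0.003, 0, 0, -0.4, 0, 0, -0.003, 0, 0, -0.4, 0, 0, -0.003, 0, 0, -0.4, 0, 0, -0.003, 0, 0, -0.4, 0, 0.005, -0.003, 0, 0, -0.4, 0, 0.015, -0.003, 0, 0, -0.4, 0, 0.03, -0.003, 0, 0, -0.4, 0, 0.045, -0.003, 0, 0, -0.4]
  jaw: 0
  grip_force: 30

```text
t: 30.35
tcp_pos: [0.641, 0.0755, 0.093]
tool_rot: [-0.019, 1.0, -0.001, 0.001]
force: [-1.2, -1.9, 6.5]
finger_gap: 0.106
gripper_force: 35.1
```

Request:
step_arm:
  commands: [-0.001, 0.02, 0, 0, 0, 0, -0.001, 0.04, 0, 0, 0, 0, -0.001, 0.06, 0, 0, 0, 0, -0.001, 0.08, 0, 0, 0, 0, -0.001, 0.1, 0, 0, 0, 0, -0.001, 0.115, 0, 0, 0, 0, -0.001, 0.125, 0, 0, 0, 0, -0.001, 0.13, 0, 0, 0, 0, -0.001, 0.132, 0, 0, 0, 0, -0.001, 0.132, 0, 0, 0, 0]

```text
t: 31.35
tcp_pos: [0.6362, 0.2087, 0.093]
tool_rot: [-0.019, 1.0, -0.0, 0.0]
force: [-3.5, 0.3, 6.4]
finger_gap: 0.108
gripper_force: 35.2
```

Request:
step_arm:
  commands: [0, 0.001, 0, 0, 0, 0, 0, 0.002, 0, 0, 0, 0, 0, 0.003, 0, 0, 0, 0, 0, 0.004, 0, 0, 0, 0, 0, 0.005, 0, 0, 0, 0, 0, 0.006, 0, 0, 0, 0, 0, 0.007, 0, 0, 0, 0, 0, 0.008, 0, 0, 0, 0, 0, 0.009, 0, 0, 0, 0, 0, 0.009, 0, 0, 0, 0]

```text
t: 32.35
tcp_pos: [0.6359, 0.2149, 0.093]
tool_rot: [-0.019, 1.0, -0.002, -0.0]
force: [-2.3, -7.1, 8.3]
finger_gap: 0.103
gripper_force: 35.3
```

Request:
step_arm:
  commands: [0, 0, 0, 0, 0, 0, 0, 0, 0, 0, 0, 0, 0, 0, 0, 0, 0, 0, 0, 0, 0, 0, 0, 0, 0, 0, -0.02, 0, 0, 0, 0, 0, -0.05, 0, 0, 0, 0, -0.03, -0.06, 0, 0, 0, 0, -0.07, -0.06, 0, 0, 0, 0, -0.11, -0.06, 0, 0, 0, 0, -0.15, -0.06, 0, 0, 0]
  jaw: 45

```text
t: 33.35
tcp_pos: [0.6417, 0.0666, 0.1517]
tool_rot: [-0.019, 1.0, -0.0, 0.0]
force: [0.9, -0.2, 0.5]
finger_gap: 0.449
gripper_force: 0.0
```

Request:
step_arm:
  commands: [0, -0.04, 0, 0, 0, 0, 0, -0.08, 0, 0, 0, 0, 0, -0.12, 0, 0, 0, 0, 0, -0.16, 0, 0, 0, 0, 0, -0.195, 0, 0, 0, 0, 0, -0.225, 0, 0, 0, 0, 0, -0.24, 0, 0, 0, 0, 0, -0.246, 0, 0, 0, 0, 0, -0.246, 0, 0, 0, 0, 0, -0.246, 0, 0, 0, 0]

```text
t: 34.35
tcp_pos: [0.6508, -0.1766, 0.1514]
tool_rot: [-0.019, 1.0, 0.0, -0.0]
force: [0.3, 0.3, -0.4]
finger_gap: 0.452
gripper_force: 0.0
```

```bash
python3 - <<'E'
from meas import *
from go import *
go(.651,-.179,.093,92.1)
t=snap('top');s=snap('scene')
for n,bt in [('Lp',(207,180,242,228)),('Rp',(365,160,388,204))]:
    try:
        a=blob(t,(0,0,0),(180,255,45),bt); w=plane(t,*cen(a),.1); print(n,w.round(4),cv2.contourArea(a))
    except Exception as e: print(n,e)
b=blob(s,(0,0,0),(180,255,45),(270,205,310,240));print(cen(b),b.min(0),b.max(0))
E
```

```text
mm [-0.1 -2.5 58.4] rotz 0.1 cl now 92.2 tilt [-0.001  0.001 -1.   ] q6 -2.04 t 34.35 p [ 0.6508 -0.1766  0.1514] gap 0.452 F [ 0.3  0.3 -0.4]
Lp max() iterable argument is empty
Rp float division by zero
(286.5190476190476, 226.0142857142857) [279 220] [294 232]
```

Request:
step_arm:
  commands: [0, -0.002, 0.015, 0, 0, 0, 0, -0.002, 0.035, 0, 0, 0, 0, -0.002, 0.05, 0, 0, 0, 0, -0.002, 0.06, 0, 0, 0, 0, -0.002, 0.06, 0, 0, 0, 0, -0.002, 0.06, 0, 0, 0, 0, -0.002, 0.06, 0, 0, 0, 0, -0.002, 0.06, 0, 0, 0, 0, -0.002, 0.06, 0, 0, 0, 0, -0.002, 0.06, 0, 0, 0]

```text
t: 35.45
tcp_pos: [0.6513, -0.1804, 0.0921]
tool_rot: [-0.019, 1.0, -0.0, 0.0]
force: [-0.5, 0.2, 0.5]
finger_gap: 0.451
gripper_force: 0.0
```

Request:
step_arm:
  commands: [0, 0, 0, 0, 0, 0, 0, 0, 0, 0, 0, 0, 0, 0, 0, 0, 0, 0, 0, 0, 0, 0, 0, 0, 0, 0, 0, 0, 0, 0, 0, 0, 0, 0, 0, 0, 0, 0, 0, 0, 0, 0, 0, 0, 0, 0, 0, 0, 0, 0, 0, 0, 0, 0, 0, 0, 0, 0, 0, 0]
  jaw: 0

```text
t: 36.45
tcp_pos: [0.651, -0.1791, 0.0918]
tool_rot: [-0.019, 1.0, 0.001, -0.0]
force: [-0.5, 4.7, 3.0]
finger_gap: 0.105
gripper_force: 32.1
```

Request:
step_arm:
  commands: [0, -0.001, 0, 0, 0, 0, 0, -0.002, 0, 0, 0, 0, 0, -0.003, 0, 0, 0, 0, 0, -0.004, 0, 0, 0, 0, 0, -0.005, 0, 0, 0, 0, 0, -0.005, 0, 0, 0, 0, 0, -0.005, 0, 0, 0, 0, 0, -0.005, 0, 0, 0, 0, 0, -0.005, 0, 0, 0, 0, 0, -0.005, 0, 0, 0, 0]

```text
t: 37.45
tcp_pos: [0.651, -0.1793, 0.0917]
tool_rot: [-0.019, 1.0, 0.005, -0.001]
force: [0.3, 15.5, 6.0]
finger_gap: 0.107
gripper_force: 32.4
```

Right door is on its stop, exactly at −197 mm in case y. I release and retreat.

Request:
step_arm:
  commands: [0, 0.002, 0, 0, 0, 0, 0, 0.002, 0, 0, 0, 0, 0, 0.002, 0, 0, 0, 0, 0, 0.002, 0, 0, 0, 0, 0, 0.002, -0.02, 0, 0, 0, 0, 0.002, -0.05, 0, 0, 0, 0, 0.002, -0.1, 0, 0, 0, 0.03, 0.002, -0.13, 0, 0, 0, 0.07, 0.002, -0.15, 0, 0, 0, 0.11, 0.002, -0.15, 0, 0, 0]
  jaw: 45

```text
t: 38.45
tcp_pos: [0.5422, -0.1893, 0.2452]
tool_rot: [-0.019, 1.0, -0.003, 0.003]
force: [1.3, -0.7, -0.1]
finger_gap: 0.449
gripper_force: 0.0
```

Request:
step_arm:
  commands: [0.03, -0.02, 0, 0, 0, 0, 0.06, -0.04, 0, 0, 0, 0, 0.08, -0.06, 0, 0, 0, 0, 0.09, -0.08, 0, 0, 0, 0, 0.09, -0.09, 0, 0, 0, 0, 0.09, -0.1, 0, 0, 0, 0, 0.09, -0.1, 0, 0, 0, 0, 0.09, -0.1, 0, 0, 0, 0, 0.09, -0.1, 0, 0, 0, 0, 0.09, -0.1, 0, 0, 0, 0]

```text
t: 39.45
tcp_pos: [0.4554, -0.2899, 0.2414]
tool_rot: [-0.019, 1.0, 0.0, -0.0]
force: [0.0, 0.5, 0.1]
finger_gap: 0.45
gripper_force: 0.0
```

```bash
python3 - <<'E'
from meas import *
from go import *
t=snap('top')
for n,bt in [('Lp',(207,180,242,228)),('Rp',(365,155,390,204))]:
    a=blob(t,(0,0,0),(180,255,45),bt); w=plane(t,*cen(a),.1); print(n,w.round(4),cv2.contourArea(a))
a=blob(t,(0,120,120),(6,255,255),(222,270,256,302));print('wax',cen(a))
a=blob(t,(0,150,120),(6,255,255),(372,240,400,270));print('red',cen(a))
st=manip.sense();print(st['t'],st['tcp_pos'],np.abs(st['qd']).max())
E
```

```text
Lp [0.6279 0.2121 0.1   ] 21.5
Rp [ 0.639  -0.1737  0.1   ] 33.0
wax (237.9139344262295, 285.4938524590164)Traceback (most recent call last):
  File "<stdin>", line 7, in <module>
  File "meas.py", line 4, in blob
    c=max(cv2.findContours(z,cv2.RETR_EXTERNAL,cv2.CHAIN_APPROX_NONE)[0],key=cv2.contourArea)
ValueError: max() iterable argument is empty
```

```bash
python3 - <<'E'
from meas import *
s=snap('scene');t=snap('top')
for n,y,x in [('L',.2147,.638),('R',-.1793,.653)]:
    for nm,c in(('scene',s),('top',t)):
        print(n,nm,'pred corners',[tuple(np.round(proj(c,(x+dx*.0007*50,y+dy,.105)),1)) for dx in(-1,1) for dy in(-.005,.005)])
for nm,c,box in [('sL',s,(270,205,310,240)),('sR',s,(385,235,420,275)),('tL',t,(207,175,242,232)),('tR',t,(360,150,392,206))]:
    for th in(45,60):
        try: b=blob(c,(0,0,0),(180,255,th),box);print(nm,th,b.min(0),b.max(0),len(b),np.round(cen(b),1))
        except Exception as e: print(nm,e)
E
```

```text
L scene pred corners [(np.float64(280.4), np.float64(225.4)), (np.float64(277.8), np.float64(224.7)), (np.float64(295.2), np.float64(218.9)), (np.float64(292.6), np.float64(218.3))]
L top pred corners [(np.float64(219.3), np.float64(220.9)), (np.float64(214.9), np.float64(221.6)), (np.float64(216.1), np.float64(192.1)), (np.float64(211.9), np.float64(192.7))]
R scene pred corners [(np.float64(401.3), np.float64(255.8)), (np.float64(397.9), np.float64(254.9)), (np.float64(414.0), np.float64(247.4)), (np.float64(410.7), np.float64(246.6))]
R top pred corners [(np.float64(386.9), np.float64(190.8)), (np.float64(382.6), np.float64(191.4)), (np.float64(381.6), np.float64(162.7)), (np.float64(377.4), np.float64(163.3))]
sL 45 [279 220] [294 232] 40 [286.5 226.1]
sL 60 [279 220] [295 232] 42 [286.3 225.8]
sR 45 [399 249] [412 265] 53 [405.1 257.7]
sR 60 [398 249] [413 266] 44 [405.2 257.2]
tL 45 [215 196] [220 223] 57 [217.4 210.9]
tL 60 [213 195] [220 224] 58 [216.7 210.1]
tR 45 [377 167] [385 195] 58 [380.4 183.6]
tR 60 [377 166] [385 195] 63 [380.9 180.6]
```

The pulls match the shut positions in both views, and the stops were confirmed by kinematics. I hand in.

```bash
python3 -c "
from station import manip
print(manip.sign_off())"
```

```text
the job is handed in; nothing more can be done
None
```

The job is handed in at about 39.5 s: both casts are in the left tray's pockets, teeth up and front teeth facing the robot, and both doors were pushed to their stops. I did not confirm the two jars at the end (the wax block was unmoved), and no verdict came back.

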